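Unhook the contactor from its mounting rail

ROBOT

A 6-joint arm with a two-finger parallel gripper is mounted at the origin on a cart in front of the work surface, level with it; the furniture and walls round the work are solid. World frame = base frame: x ahead of the robot, y to its left, z up, the work surface at z = 0. Lengths are in m, angles in rad, forces in N, time in s.
With the tool pointing down it reaches from about 0.35 to 0.775 m from the base axis. Payload 7.3 kg.
Tool frame: the origin (TCP) lies between the finger pads, 19 mm behind the fingertips; this is the grasp point; z points along the fingers, y is the line along which they close (so a half turn about z gives the same grasp; the last joint's range is limited). The gripper opens to 92 mm and grips with 3 to 60 N. Pads are 19 mm wide; open, the fingers measure 130 mm over their backs; the gripper's body (75 mm by 190 mm) begins 47 mm behind the grasp point.
Start: joints at [1.048, 0.342, 1.524, -0, 1.275, -0.146], TCP at [0.193, 0.488, 0.246] pointing down, gripper open.
Joint ranges: [-2.53, 2.53], [-0.77, 2.02], [0.04, 2.7], [-1, 4.14], [0.28, 2.66], [-3.11, 3.11]. Speed limits (rad/s): [2.57, 2.57, 3.14, 3.14, 3.14, 3.14].

INTERFACE

Orientations are given as [roll, pitch, yaw] about the fixed x, y, z axes, in that order (R = Rz(yaw) Ry(pitch) Rx(roll)).
In Python, from cell import robot gives the robot as it stands.
- The arm moves only by the tool step_arm, never from a script. Its argument "motion" is a list of rows, each a list of 2 entries, a list of its own where there are three numbers: the shift along the tool's x, y, z in units of 60 mm (1.0 is 60 mm), then the turn about the tool's z in rad. In form: [[[x, y, z], spin], ...]. A call has 1 to 10 rows; each row is the pose to reach, as a shift and turn from the pose commanded when the call began, along the tool's axes at that moment; what a row does not reach only later rows make up. A row lasts 1/8 s, in which the tool goes at most 62.5 mm and 10.7 degrees, less where a joint would pass 70% of its speed; a pose out of reach is approached as far as the arm can. A call with a gripper value outside its range is refused whole. "hand" is the closure in counts, from 0 (fully open) to 255 (shut), set as the call begins (left out, the last holds). The fingers move at their own pace and stop on an object; "squeeze" is the grip in N (left out, the last holds). Time passes only in rows, so rows that repeat a pose let the fingers close. It gives the time, the measured TCP pose, the force, the opening and the grip force at its end, in the units of the state.
- robot.observe(): the state, without advancing time (a new reading comes with each control period).
- robot.read_camera(name): name is "scene" or "top"; returns a dict with "pixels" (400x640x3 uint8, red, green, blue), "intrinsics" (3x3 intrinsics, pixels), "xyz" and "rotation" of the camera in the world. Camera axes: x right, y up, looking along -z (the intrinsics and any distortion apply to the point x, -y, -z); pixel columns grow to the right and rows downward; lengths in m; the calibration is good to about 2 mm. A picture is of the moment at which its call begins. There is no depth.
- robot.hand_in(): hands the job in; it is judged then, once.
The state is a dict: "time": time; "qpos": joint angles; "qvel": joint speeds; "joint_efforts": joint torques, N m; "tool_pos": TCP position; "tool_rot": TCP orientation; "contact_force": force on the tool from outside, world axes, zero at the start; "torque": the same for the moment, N m; "opening": finger opening in m; "grip_force": force on a finger pad.
Only numpy, scipy, OpenCV 4.12 (cv2) and the standard library are available. Lean on these libraries where they do the work, as an engineer would, in place of code of your own. Each camera call takes 0.05 s, during which the arm holds its last target. There are 200 camera calls.

TASK

Take the dead contactor (black base, grey top, in the middle of the rail) off the rail of the starter panel and stand it upright in the blue tray, set down gently. Its far edge is hooked under the rail's lip: push it away from you against its spring clip only until the hook comes free, swing that far edge up over the lip while the near edge is still under the rail, then draw it off toward you. Work by feel, without forcing it against the rail, and leave the pliers, screwdriver, tape measure and red-lidded pot as they lie.

Things in the scene. Friction and masses are not known exactly. Their poses are not given: they have to be found in the camera images.
- panel: Grey steel backplate, 150 (x) x 200 (y) x 3 mm, fixed, lying on the bench; origin at the centre of its underside. Its x points across the rail, away from the robot (yaw within 0.2 rad of straight ahead), its y along the rail to the left. The rail and all on it but the contactor belong to this body and are fixed.
- rail_line (a point): Panel frame (0, 0, 19) mm. An aluminium top-hat rail runs along y, 35 mm wide, its top 19 mm above the bench; its near and far edges are lips 2.5 mm thick that overhang 8 mm, open below. It is screwed down through slots: its centre line lies 0.4 to 3.4 mm nearer the robot than this point, and no reading tells where in that range.
- left_neighbour (a point): Panel frame (0, 47, 19) mm: near side of a white two-pole breaker on the rail, which reaches from here 36 mm to the left, up to 83 mm above the bench, 82 mm long in x.
- right_neighbour (a point): Panel frame (0, -47, 19) mm: near side of a row of terminal blocks on the rail, which reaches from here 36 mm to the right, up to 50 mm above the bench, 48 mm long in x.
- duct_mid (a point): Panel frame (58, 0, 31) mm: top middle of an empty slotted wiring duct, 24 mm wide in x and 190 mm long, along the far edge of the plate.
- contactor: The contactor to remove, 0.24 to 0.4 kg. Origin: centre of its underside, 10.5 mm above the bench at the start, up to 12 mm left or right of the panel's middle; axes as the panel's, z up. Black base 68 (x) x 45 (y) mm, z 0 to 45 mm; grey top block 44 (x) x 41 (y) mm, z 45 to 84 mm, to be gripped along x. A groove across its underside, 8.5 mm deep, sits on the rail.
- grip_point (a point): Middle of the contactor's grey top block, 67 mm above its underside: put the TCP here to grip. Gripped off centre by over 1 mm along x, it is pressed on the rail. Resting, it can slide 0.4 mm or more toward -x before its hook meets the rail, and 0.1 to 3.1 mm toward +x (friction 1 to 2 N) before the clip's spring is met.
- hook_tip (a point): Lower tip of the contactor's rigid hook, contactor frame (12, 0, 1.5) mm; the hook reaches 5.5 mm, 3.5 mm thick, 1 mm below the far lip of the rail. It is clear of the lip once the clip's spring is pressed in by 2.0 mm (about 7 N), and is carried above the rail by tilting (far edge up) 13 degrees or more.
- clip_foot (a point): Inner corner of the orange sprung clip, contactor frame (-21, 0, 3) mm; its foot reaches 6 mm under the near lip, in a slot 5.5 mm high. Pushing the contactor toward +x presses it: about 3 N at first touch, then 2 N per mm; at 4.0 mm (about 11 N) the base meets the rail hard. Pushed from the top it also levers on the rail: keep it level and its vertical load near zero.
- groove_edge (a point): Contactor frame (-21, 0, 8.5) mm: near upper edge of the groove. The tilt turns about the rail's near upper edge, which is 2 to 4 mm farther to -x in the contactor while the spring is pressed; keep it pressed until the hook is above the rail. 20 degrees is good, past 24 it jams. Then, still tilted, draw it 12 mm toward -x to free the clip (drags with 5 to 8 N), and lift.
- tray: Blue open tray, 124 (x) x 158 (y) x 32 mm outside, with a rim 4 mm wider on each side, walls and floor 4 mm thick, loose, 0.5 kg; origin at the centre of its underside, z up. The contactor fits inside in any direction.
- pliers: Blue-handled pliers lying on the bench, to be left alone.
- screwdriver_2: Screwdriver with a yellow handle lying on the bench, to be left alone.
- tape_measure: Yellow tape measure, 74x76x36 mm, behind the panel, to be left alone.
- nail_pot: Grey pot with a red lid, 66 mm across, 82 mm high, at the back right, to be left alone.

How it is judged:
By the outcome, as a careful person would: the job done as asked, in the order asked, and still so for the second after the job is handed in, with the robot touching nothing.
It also fails if it takes over 72 s, if anything falls off the work surface, if the arm or the gripper's body presses on something with over 40 N, if the wrist force passes 120 N, or if a joint passes its speed limit or range.

## Working session

There is one attempt and no reset: what is moved stays moved. The work goes in short steps, Python scripts to look and compute and a tool call to move; the robot and the scene stay as the last step left them, time stands still between calls to the robot, and variables do not carry over. Pictures are saved under pics/ and viewed, at most 10 in all, crops included, and the job is handed in when it is done.

Besides the shell and the picture viewer there is one more tool, called after ">>>" as name(argument=value, ...) on one line, values as JSON. step_arm: Moves the arm, as the interface text tells. Its arguments: {"type":"object","properties":{"motion":{"type":"array"},"hand":{"type":"number"},"squeeze":{"type":"number"}},"required":["motion"]}

```bash
mkdir -p pics
python3 - <<'E'
from cell import robot
import cv2,pickle
d={}
for n in("scene","top"):
    c=robot.read_camera(n); d[n]=c; cv2.imwrite(f"pics/{n}0.png",cv2.cvtColor(c["pixels"],cv2.COLOR_RGB2BGR))
    print(n,c.keys(),c["intrinsics"],c["xyz"],c["rotation"])
pickle.dump(d,open("d0.pkl","wb"))
print(robot.observe())
E
```

```text
scene dict_keys(['pixels', 'intrinsics', 'xyz', 'rotation']) [[483.77333775   0.         322.36156762]
 [  0.         483.77333775 193.70103332]
 [  0.           0.           1.        ]] [-0.03523449 -0.35349526  1.13779545] [ 0.57620463 -0.01145447 -0.94865302]
top dict_keys(['pixels', 'intrinsics', 'xyz', 'rotation']) [[376.52035986   0.         330.23948906]
 [  0.         376.52035986 195.01089289]
 [  0.           0.           1.        ]] [0.45092527 0.03949984 1.21065903] [ 0.08901538  0.01194868 -1.57540286]
{'time': 0.1, 'qpos': array([ 1.04801635e+00,  3.42653017e-01,  1.52486457e+00, -1.24665571e-05,
        1.27538177e+00, -1.45985511e-01]), 'qvel': array([ 0.0011336 , -0.00426136, -0.00301845,  0.00034697, -0.00189992,
       -0.00076806]), 'joint_efforts': array([ 1.62463002e-03, -4.32000089e+01, -2.44697160e+01,  7.19416095e-02,
        5.25989919e-02, -1.07857122e-05]), 'tool_pos': array([0.19298992, 0.48791122, 0.24493432]), 'tool_rot': array([-3.14029811e+00, -1.78288999e-04,  2.76480171e+00]), 'contact_force': array([-0.48386135,  1.38823451,  0.2118542 ]), 'torque': array([ 0.00246651,  0.01238401, -0.05095546]), 'grip_force': 0.0, 'opening': 0.091728231224573}
```

View pics/scene0.png

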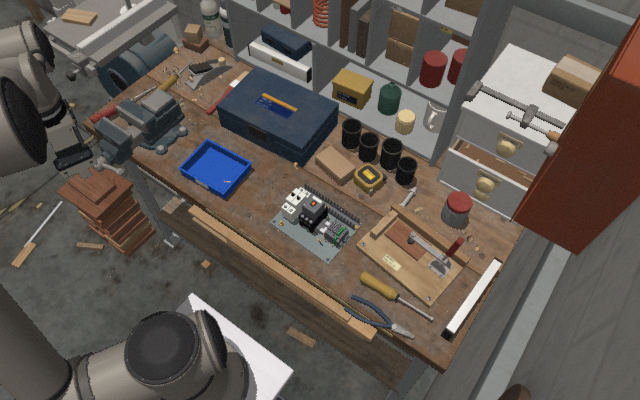

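View pics/top0.png

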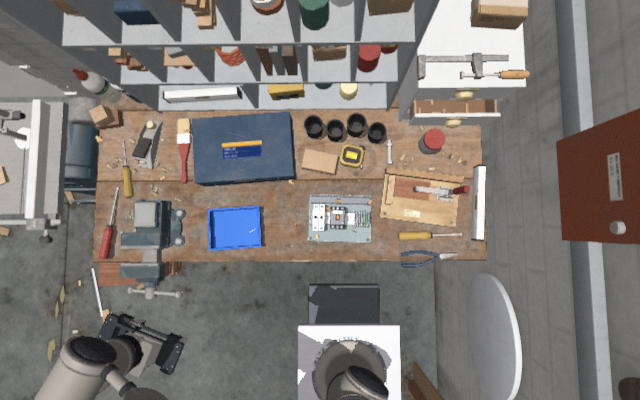

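The contactor is at about pixel (337,217) in the top view, on the panel; the tray is at (235,228). I'll enlarge this area and check the interface's own help.

View pics/ct.png

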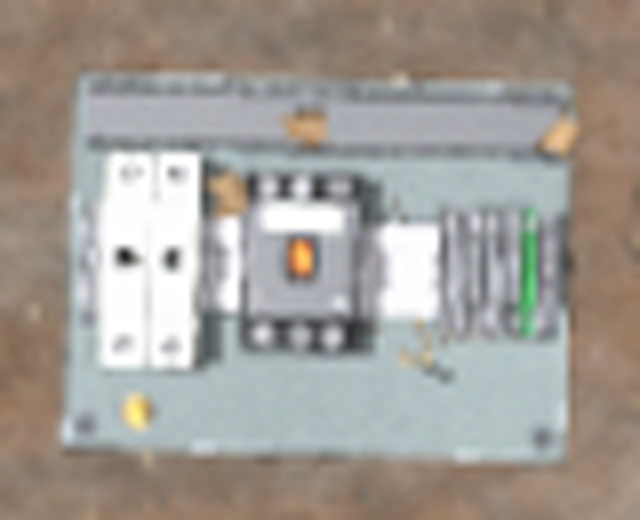

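View pics/cs.png

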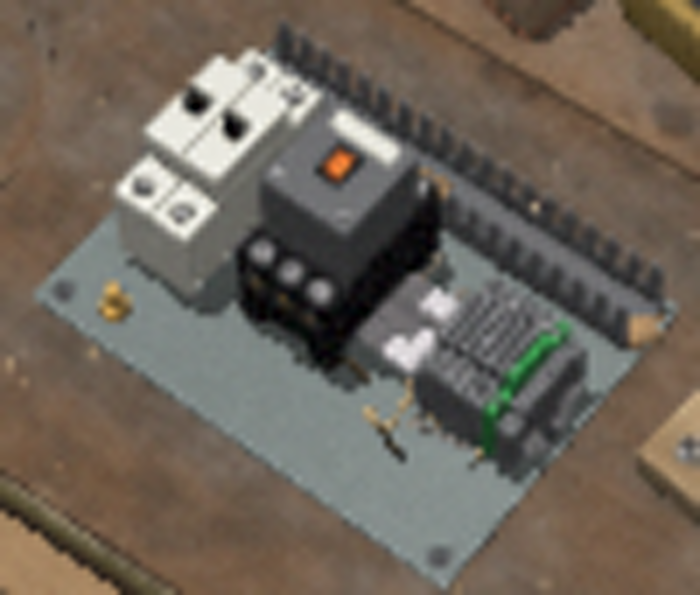

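```bash
cat > h.py <<'E'
import pickle,numpy as np
from scipy.spatial.transform import Rotation as R
from scipy.optimize import least_squares
d=pickle.load(open("d0.pkl","rb"))
def ray_z(cam,u,v,z):
    c=d[cam];K=c["intrinsics"];p=np.linalg.solve(K,[u,v,1.]);p=R.from_euler("xyz",c["rotation"]).apply([p[0],-p[1],-p[2]])
    o=np.array(c["xyz"]);return o+p*(z-o[2])/p[2]
T=lambda X,Y:(300+(X+.5)/8-.5,185+(Y+.5)/8-.5)
S=lambda X,Y:(265+(X+.5)/7-.5,180+(Y+.5)/7-.5)
E
python3 - <<'E'
from h import *
def fit(local,world):
    f=lambda p:(np.array(local)@np.array([[np.cos(p[2]),np.sin(p[2])],[-np.sin(p[2]),np.cos(p[2])]])+p[:2]-np.array(world)).ravel()
    r=least_squares(f,[.45,0,0]);return r.x,np.round(r.fun*1000,1)
pl=[(-.075,.1),(-.075,-.1),(.075,-.1),(.075,.1)]
pt=[ray_z("top",*T(*q),.003)[:2] for q in [(63,450),(565,462),(570,85),(80,75)]]
ps=[ray_z("scene",*S(*q),.003)[:2] for q in [(38,293),(445,588),(675,312)]]
print("panel top",fit(pl,pt));print("panel scene",fit(pl[:3],ps));P,_=fit(pl+pl[:3],pt+ps);print(P)
bl=[(-.022,.0205),(-.022,-.0205),(.022,-.0205),(.022,.0205)]
bt=[ray_z("top",*T(*q),.0945)[:2] for q in [(246,317),(355,319),(357,202),(249,199)]]
bs=[ray_z("scene",*S(*q),.0945)[:2] for q in [(262,185),(347,232),(418,165),(330,105)]]
for n,b in(("t",bt),("s",bs),("both",bt+bs)):
    r=fit(bl*(len(b)//4),b);print(n,r)
    c,s=np.cos(P[2]),np.sin(P[2]);print("panel-frame",np.array([[c,s],[-s,c]])@(r[0][:2]-P[:2]))
# tray rim corners read from top picture, outer rim z=.032, size .132x.166
tt=[ray_z("top",*q,.032)[:2] for q in [(208.5,250),(262.5,248),(261,206.5),(208,208)]]
print("tray",fit([(-.066,.083),(-.066,-.083),(.066,-.083),(.066,.083)],tt))
# breaker top near-right / far-right corners
print("brk",[np.round(np.array([[c,s],[-s,c]])@(ray_z("top",*T(*q),.083)[:2]-P[:2]),4) for q in [(190,368),(203,152),(97,365)]])
E
```

```text
panel top (array([ 0.48492975,  0.02422024, -0.03034287]), array([ 0.4, -0.4, -0.1, -0.5, -0.6, -1. ,  0.3,  1.8]))
panel scene (array([ 0.48535474,  0.02617331, -0.04508426]), array([-1.2,  1.7, -1.1,  0.1,  2.4, -1.8]))
[ 0.48500072  0.02514801 -0.03704782]
t (array([ 0.48527052,  0.03183557, -0.0277645 ]), array([-0.2,  0.4, -0.4, -0.4,  0.4, -0.5,  0.2,  0.5]))
panel-frame [2.19192414e-05 6.69296703e-03]
s (array([ 0.48328296,  0.03274392, -0.02340081]), array([-0.4,  1.9, -3.5, -2.6,  2.5,  0.5,  1.4,  0.3]))
panel-frame [-0.00199793  0.00752707]
both (array([ 0.48427674,  0.03228975, -0.02564641]), array([-1.2,  0.8, -1.3,  0.1, -0.6,  0. , -0.8,  1. ,  0.6,  1.5, -2.5,
       -3. ,  3.5, -0. ,  2.4, -0.2]))
panel-frame [-0.00098801  0.00711002]
tray (array([0.45421164, 0.35157187, 0.03326191]), array([-0.9, -0.7, -0.9,  1.8,  1.7,  0. ,  0.1, -1.1]))
brk [array([-0.0415,  0.047 ]), array([0.0393, 0.0449]), array([-0.0415,  0.0817])]
```

Measured: contactor centre is (0.4845, 0.032), about 7 mm left on the panel; yaw is about -0.03. The tray is at (0.454, 0.352). The residuals match the known sizes.

The tool can only shift and spin about its vertical axis, so it can't tilt the contactor itself. My plan is to grip it along y, so that it can turn between the pads as its far edge is lifted. The breaker leaves too little room for the left finger, so first I'll slide the contactor along the rail to mid-gap.

```bash
cat >> h.py <<'E'
def plan(x,y,z,yaw):
    from cell import robot
    s=robot.observe();r=R.from_euler("xyz",s["tool_rot"])
    print("units",np.round(r.inv().apply(np.array([x,y,z])-s["tool_pos"])/.06,3),"spin",round((s["tool_rot"][2]-yaw+np.pi)%(2*np.pi)-np.pi,3),"f",np.round(s["contact_force"],1),"open",round(s["opening"]*1000,1))
E
python3 -c "
from h import *
plan(.4845,.032,.17,np.pi-.03)"
```

```text
units [-7.314 -5.276  1.254] spin -0.347 f [-0.5  1.4  0.2] open 91.7
```

>>> step_arm(motion=[[[-7.31, -5.28, 0.6], -0.347], [[-7.31, -5.28, 0.6], -0.347], [[-7.31, -5.28, 0.6], -0.347], [[-7.31, -5.28, 0.6], -0.347], [[-7.31, -5.28, 0.6], -0.347], [[-7.31, -5.28, 1.25], -0.347], [[-7.31, -5.28, 1.25], -0.347], [[-7.31, -5.28, 1.25], -0.347], [[-7.31, -5.28, 1.25], -0.347], [[-7.31, -5.28, 1.25], -0.347]], hand=80, squeeze=8)

```text
time: 1.35
tool_pos: [0.4854, 0.0292, 0.1691]
tool_rot: [-3.141, -0.002, 3.107]
contact_force: [-0.8, 0.9, 0.3]
opening: 0.0631
grip_force: 0.0
```

```bash
cat >> h.py <<'E'
def look(name,x0,y0,w,h,s,cam="scene"):
    from cell import robot
    import cv2
    c=robot.read_camera(cam);cv2.imwrite(f"pics/{name}.png",cv2.resize(c["pixels"][y0:y0+h,x0:x0+w,::-1],None,fx=s,fy=s,interpolation=cv2.INTER_CUBIC))
E
python3 -c "
from h import *
look('g1',250,120,125,130,4.6)
plan(.4845,.032,.1035,np.pi-.03)"
```

```text
units [-0.004  0.017  1.101] spin -0.003 f [-0.9  1.2 -0.2] open 62.8
```

View pics/g1.png

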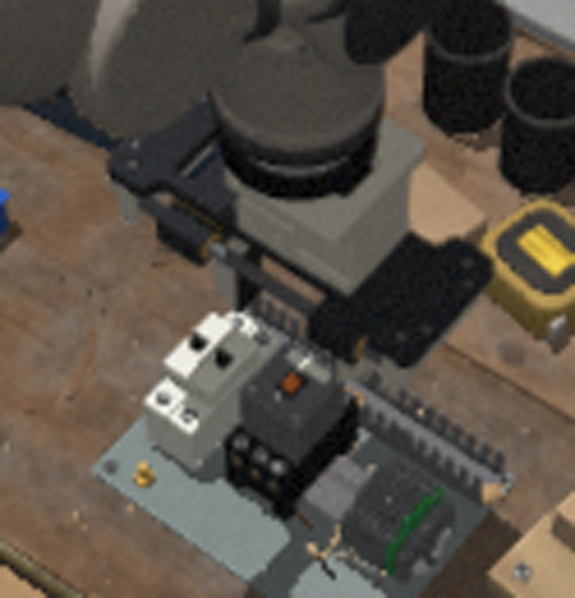

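The open gripper straddles the contactor along the rail, with its fingers near (240,285) and (378,375). I'll go down to grip just the top 10 mm, above the breaker.

>>> step_arm(motion=[[[0, 0.015, 0.5], 0], [[0, 0.015, 0.9], 0], [[0, 0.015, 1.07], 0], [[0, 0.015, 1.1], 0], [[0, 0.015, 1.1], 0]])

```text
time: 2.02
tool_pos: [0.4848, 0.0335, 0.1053]
tool_rot: [3.142, 0.001, 3.112]
contact_force: [0.3, -0.0, 0.5]
opening: 0.063
grip_force: 0.0
```

>>> step_arm(motion=[[[0, 0, 0], 0], [[0, 0, 0], 0], [[0, 0, 0], 0], [[0, 0, 0], 0], [[0, 0, 0], 0], [[0, 0, 0], 0]], hand=200, squeeze=8)

```text
time: 2.78
tool_pos: [0.4847, 0.0331, 0.1048]
tool_rot: [3.142, 0.001, 3.112]
contact_force: [-0.1, -0.1, 5.0]
opening: 0.0407
grip_force: 8.0
```

>>> step_arm(motion=[[[0, -0.02, -0.01], 0], [[0, -0.04, -0.015], 0], [[0, -0.06, -0.015], 0], [[0, -0.08, -0.015], 0], [[0, -0.1, -0.015], 0], [[0, -0.12, -0.015], 0], [[0, -0.14, -0.015], 0], [[0, -0.15, -0.015], 0], [[0, -0.15, -0.015], 0]])

```text
time: 3.9
tool_pos: [0.4842, 0.0241, 0.1054]
tool_rot: [3.142, 0.0, 3.112]
contact_force: [-0.3, 0.7, -3.7]
opening: 0.0413
grip_force: 8.0
```

>>> step_arm(motion=[[[0, 0, 0], 0], [[0, 0, 0], 0], [[0, 0, -0.3], 0], [[0, 0, -0.6], 0], [[-0.42, 0, -0.6], 0], [[-0.42, 0, -0.6], 0], [[-0.42, 0, -0.6], 0]], hand=114)

```text
time: 4.78
tool_pos: [0.5085, 0.0235, 0.1411]
tool_rot: [3.141, -0.001, 3.112]
contact_force: [-0.4, 0.0, -0.5]
opening: 0.0508
grip_force: 0.0
```

```bash
python3 -c "
from h import *
look('g2',265,180,100,85,7)
plan(.509,.0233,.055,np.pi-.03)"
```

```text
units [-0.011 -0.004  1.435] spin 0.0 f [ 0.3  0.1 -0.2] open 51.0
```

View pics/g2.png

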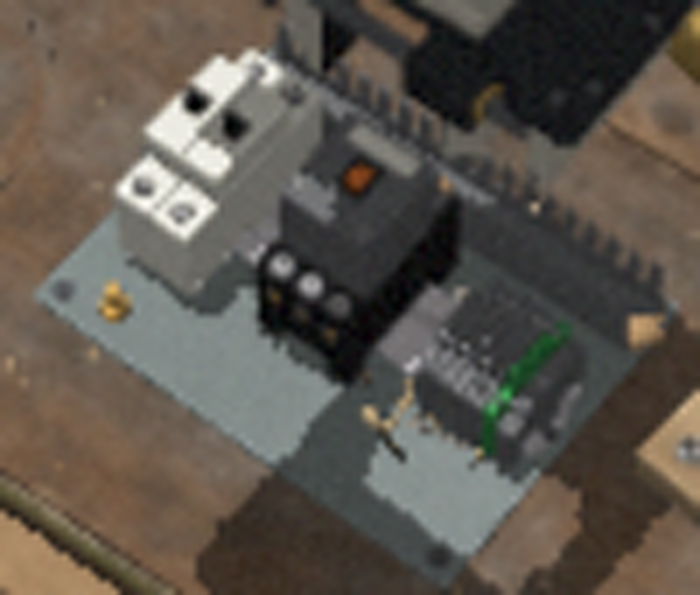

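The contactor has slid about 9 mm right: its top corners moved about 20 crop px, for example (347,232) to (367,255). It now sits centred between its neighbours, so I'll lower the fingers on either side of the far half of its base.

>>> step_arm(motion=[[[-0.01, 0, 0.4], 0], [[-0.01, 0, 0.8], 0], [[-0.01, 0, 0.95], 0], [[-0.01, 0, 1.05], 0], [[-0.01, 0, 1.1], 0], [[-0.01, 0, 1.1], 0]])

```text
time: 5.58
tool_pos: [0.5102, 0.0234, 0.0758]
tool_rot: [3.142, 0.001, 3.112]
contact_force: [-0.7, 0.1, -0.1]
opening: 0.0504
grip_force: 0.0
```

>>> step_arm(motion=[[[0, 0, 0.06], 0], [[0, 0, 0.12], 0], [[0, 0, 0.18], 0], [[0, 0, 0.24], 0], [[0, 0, 0.3], 0], [[0, 0, 0.33], 0], [[0, 0, 0.33], 0]])

```text
time: 6.45
tool_pos: [0.5099, 0.0234, 0.0555]
tool_rot: [3.141, -0.0, 3.112]
contact_force: [0.7, -0.3, 0.8]
opening: 0.0509
grip_force: 0.0
```

>>> step_arm(motion=[[[0, 0, 0], 0], [[0, 0, 0], 0], [[0, 0, 0], 0], [[0, 0, 0], 0], [[0, 0, 0], 0]], hand=200, squeeze=40)

```text
time: 7.08
tool_pos: [0.5101, 0.0234, 0.0557]
tool_rot: [3.142, 0.0, 3.112]
contact_force: [0.5, 0.9, 1.1]
opening: 0.0444
grip_force: 40.0
```

>>> step_arm(motion=[[[-0.01, 0, 0], 0], [[-0.02, 0, 0], 0], [[-0.02, 0, 0], 0], [[-0.02, 0, 0], 0]])

```text
time: 7.58
tool_pos: [0.5109, 0.0234, 0.0556]
tool_rot: [3.141, -0.001, 3.112]
contact_force: [-3.0, 0.1, 4.5]
opening: 0.0448
grip_force: 40.0
```

>>> step_arm(motion=[[[-0.01, 0, 0], 0], [[-0.017, 0, 0], 0], [[-0.017, 0, 0], 0], [[-0.017, 0, 0], 0]])

```text
time: 8.07
tool_pos: [0.5122, 0.0234, 0.0556]
tool_rot: [3.141, 0.0, 3.112]
contact_force: [-2.7, 0.2, 3.6]
opening: 0.0449
grip_force: 40.0
```

>>> step_arm(motion=[[[-0.008, 0, -0.004], 0], [[-0.017, 0, -0.006], 0], [[-0.017, 0, -0.006], 0], [[-0.017, 0, -0.006], 0]])

```text
time: 8.57
tool_pos: [0.5129, 0.0233, 0.0557]
tool_rot: [3.141, -0.001, 3.112]
contact_force: [-2.9, 0.3, -1.9]
opening: 0.045
grip_force: 40.0
```

>>> step_arm(motion=[[[-0.008, 0, 0], 0], [[-0.012, 0, 0], 0], [[-0.012, 0, 0], 0], [[-0.012, 0, 0], 0]])

```text
time: 9.07
tool_pos: [0.5137, 0.0233, 0.0557]
tool_rot: [3.141, -0.001, 3.112]
contact_force: [-4.3, -0.7, -4.5]
opening: 0.0443
grip_force: 40.0
```

>>> step_arm(motion=[[[-0.006, 0, 0.002], 0], [[-0.012, 0, 0.003], 0], [[-0.012, 0, 0.003], 0], [[-0.012, 0, 0.003], 0]])

```text
time: 9.57
tool_pos: [0.514, 0.0233, 0.0556]
tool_rot: [3.141, -0.002, 3.112]
contact_force: [-6.4, 0.2, -1.2]
opening: 0.0451
grip_force: 40.0
```

>>> step_arm(motion=[[[-0.006, 0, 0], 0], [[-0.012, 0, 0], 0], [[-0.012, 0, 0], 0], [[-0.012, 0, 0], 0]])

```text
time: 10.07
tool_pos: [0.5143, 0.0233, 0.0556]
tool_rot: [3.141, -0.002, 3.112]
contact_force: [-6.8, -0.3, -1.3]
opening: 0.0449
grip_force: 40.0
```

>>> step_arm(motion=[[[-0.006, 0, 0], 0], [[-0.014, 0, 0], 0], [[-0.014, 0, 0], 0], [[-0.014, 0, 0], 0]])

```text
time: 10.58
tool_pos: [0.5148, 0.0233, 0.0556]
tool_rot: [3.141, -0.003, 3.112]
contact_force: [-9.0, -0.7, 0.2]
opening: 0.0444
grip_force: 40.0
```

>>> step_arm(motion=[[[-0.005, 0, 0], 0], [[-0.008, 0, 0], 0], [[-0.008, 0, 0], 0], [[-0.008, 0, 0], 0]])

```text
time: 11.08
tool_pos: [0.515, 0.0233, 0.0555]
tool_rot: [3.141, -0.004, 3.112]
contact_force: [-9.9, -0.7, 0.6]
opening: 0.0448
grip_force: 40.0
```

The clip is pressed to 9 to 10 N, with spring plus friction, so the hook should be free. Now I'll ease the grip and lift the far side along the arc about the near rail edge.

>>> step_arm(motion=[[[0, 0, 0], 0], [[0.003, 0, -0.01], 0], [[0.006, 0, -0.02], 0], [[0.012, 0, -0.028], 0], [[0.012, 0, -0.028], 0]], squeeze=22)

```text
time: 11.7
tool_pos: [0.5147, 0.0234, 0.0567]
tool_rot: [3.141, -0.003, 3.112]
contact_force: [-5.8, -0.3, -5.6]
opening: 0.0452
grip_force: 22.0
```

>>> step_arm(motion=[[[-0.012, 0, 0], 0], [[-0.016, 0, -0.01], 0], [[-0.016, 0, -0.02], 0], [[-0.016, 0, -0.025], 0], [[-0.016, 0, -0.025], 0]])

```text
time: 12.32
tool_pos: [0.5152, 0.0234, 0.058]
tool_rot: [3.141, -0.004, 3.112]
contact_force: [-6.2, 0.5, -6.5]
opening: 0.0448
grip_force: 22.0
```

>>> step_arm(motion=[[[-0.004, 0, -0.01], 0], [[-0.004, 0, -0.02], 0], [[-0.004, 0, -0.03], 0], [[-0.004, 0, -0.035], 0], [[-0.004, 0, -0.035], 0]])

```text
time: 12.95
tool_pos: [0.5149, 0.0235, 0.0594]
tool_rot: [3.141, -0.006, 3.112]
contact_force: [-6.4, 0.5, -11.3]
opening: 0.0448
grip_force: 22.0
```

```bash
python3 -c "
from h import *
look('g3',290,190,60,55,10)
from cell import robot
s=robot.observe();print(s['contact_force'],s['torque'],s['tool_pos'])"
```

```text
[ -6.67555135   0.82564249 -12.0536931 ] [0.08284168 1.02541655 0.05107077] [0.5149147  0.02345078 0.05943513]
```

View pics/g3.png

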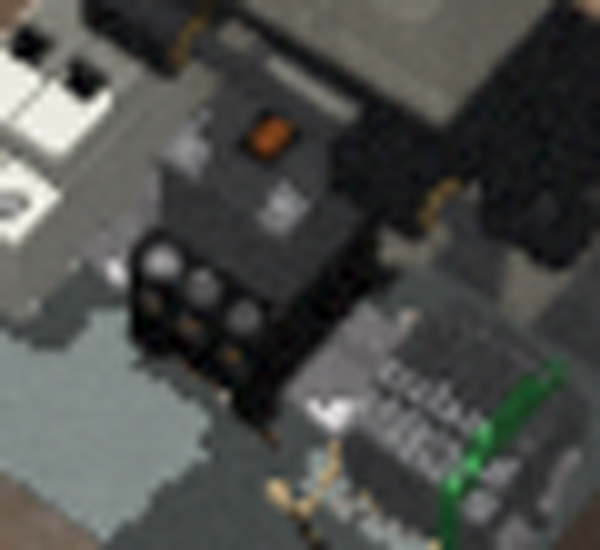

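Run:
```python
from h import *
import cv2
def cen(f,s,x0,y0):
    im=cv2.imread(f"pics/{f}.png").astype(int);b,g,r=im[...,0],im[...,1],im[...,2]
    m=((r-b>60)&(r>90)).astype(np.uint8);n,l,st,c=cv2.connectedComponentsWithStats(m)
    for i in range(1,n):
        if st[i,4]>s*s*4 and st[i,4]<s*s*40: 
            u=x0+(c[i][0]+.5)/s-.5,y0+(c[i][1]+.5)/s-.5
            print(f,np.round(c[i]),st[i,4]/s/s,np.round(u,2),np.round(ray_z("scene",*u,.0945),4),np.round(ray_z("scene",*u,.0965),4))
cen("cs",7,265,180);cen("g2",7,265,180);cen("g3",10,290,190)
```

```text
cs [682.  14.] 17.46938775510204 [362.07 181.61] [ 0.6145 -0.0301  0.0945] [ 0.6133 -0.0308  0.0965]
cs [339. 164.] 12.36734693877551 [312.95 203.02] [0.4856 0.0348 0.0945] [0.4846 0.034  0.0965]
cs [113. 302.] 12.673469387755102 [280.66 222.74] [0.3923 0.0653 0.0945] [0.3915 0.0645 0.0965]
cs [642. 329.] 9.530612244897958 [356.23 226.54] [ 0.4934 -0.0919  0.0945] [ 0.4923 -0.0924  0.0965]
cs [677. 442.] 34.97959183673469 [361.22 242.74] [ 0.4631 -0.1263  0.0945] [ 0.4622 -0.1268  0.0965]
g2 [695.  25.] 5.4897959183673475 [363.82 183.16] [ 0.6131 -0.0365  0.0945] [ 0.6118 -0.0371  0.0965]
g2 [358. 177.] 6.571428571428571 [315.77 204.81] [0.4855 0.0258 0.0945] [0.4845 0.0251 0.0965]
g2 [113. 302.] 13.020408163265305 [280.67 222.72] [0.3924 0.0653 0.0945] [0.3916 0.0645 0.0965]
g2 [642. 329.] 10.73469387755102 [356.34 226.53] [ 0.4935 -0.0921  0.0945] [ 0.4925 -0.0926  0.0965]
g3 [271. 136.] 5.68 [316.65 203.11] [0.4909 0.027  0.0945] [0.4899 0.0263 0.0965]
```

>>> step_arm(motion=[[[0, 0, 0], 0], [[0.005, 0, -0.01], 0], [[0.012, 0, -0.025], 0], [[0.02, 0, -0.04], 0], [[0.025, 0, -0.05], 0], [[0.025, 0, -0.05], 0]], squeeze=15)

```text
time: 13.75
tool_pos: [0.5135, 0.0235, 0.0625]
tool_rot: [3.141, -0.005, 3.112]
contact_force: [-6.8, -0.0, -10.6]
opening: 0.0447
grip_force: 15.0
```

```bash
cat >> h.py <<'E'
def button():
    from cell import robot
    import cv2
    p=robot.read_camera("scene")["pixels"][190:245,290:350].astype(int);p=cv2.resize(p.astype(np.float32),None,fx=10,fy=10,interpolation=cv2.INTER_CUBIC)
    m=((p[...,0]-p[...,2]>60)&(p[...,0]>90)).astype(np.uint8);n,l,st,c=cv2.connectedComponentsWithStats(m)
    i=[k for k in range(1,n) if 200<st[k,4]<4000]
    for k in i:
        u=290+(c[k][0]+.5)/10-.5,190+(c[k][1]+.5)/10-.5
        a=ray_z("scene",*u,.0945);b=ray_z("scene",*u,.1045);t=(.0257-a[1])/(b[1]-a[1])
        print("px",np.round(u,2),"area",st[k,4],"level",np.round(a*1000,1),"at y=25.7:",np.round((a+t*(b-a))*1000,1))
    s=robot.observe();print(np.round(s["tool_pos"]*1000,1),np.round(s["contact_force"],1),np.round(s["torque"],2))
E
python3 -c "
from h import *
button()"
```

```text
px [315.48 204.15] area 677 level [486.7  27.6  94.5] at y=25.7: [484.1  25.7  99.6]
[513.5  23.5  62.5] [ -6.1   0.7 -10.6] [ 0.12  1.06 -0.01]
```

It's tilting: the button swung back 4.8 mm while the tool moved only 1.4 mm. I'll keep following the arc.

>>> step_arm(motion=[[[0.01, 0, -0.015], 0], [[0.018, 0, -0.03], 0], [[0.025, 0, -0.045], 0], [[0.033, 0, -0.06], 0], [[0.038, 0, -0.067], 0], [[0.038, 0, -0.067], 0]])

```text
time: 14.55
tool_pos: [0.5113, 0.0236, 0.0665]
tool_rot: [3.141, -0.005, 3.112]
contact_force: [-7.1, 0.0, -11.2]
opening: 0.0445
grip_force: 15.0
```

```bash
python3 -c "
from h import *
button()"
```

```text
px [313.82 205.74] area 678 level [480.4  28.2  94.5] at y=25.7: [477.1  25.7 101.2]
[511.2  23.6  66.5] [ -7.5   0.4 -10.8] [ 0.06  1.02 -0.04]
```

>>> step_arm(motion=[[[0.01, 0, -0.015], 0], [[0.02, 0, -0.03], 0], [[0.032, 0, -0.045], 0], [[0.043, 0, -0.058], 0], [[0.05, 0, -0.065], 0], [[0.05, 0, -0.065], 0]])

```text
time: 15.35
tool_pos: [0.5084, 0.0237, 0.0705]
tool_rot: [3.141, -0.005, 3.112]
contact_force: [-5.6, 0.2, -10.7]
opening: 0.045
grip_force: 15.0
```

```bash
python3 -c "
from h import *
button()"
```

```text
px [312.06 207.75] area 784 level [473.   28.2  94.5] at y=25.7: [469.6  25.7 101.5]
[508.4  23.7  70.4] [ -6.   -0.7 -11. ] [0.09 0.96 0.01]
```

>>> step_arm(motion=[[[0.01, 0, -0.012], 0], [[0.02, 0, -0.024], 0], [[0.032, 0, -0.036], 0], [[0.035, 0, -0.038], 0], [[0.035, 0, -0.038], 0]])

```text
time: 16.02
tool_pos: [0.5065, 0.0237, 0.0727]
tool_rot: [3.141, -0.005, 3.112]
contact_force: [-4.7, 0.5, -13.0]
opening: 0.0449
grip_force: 15.0
```

```bash
python3 -c "
from h import *
button()"
```

```text
px [311.   208.91] area 760 level [468.6  28.4  94.5] at y=25.7: [465.1  25.7 101.9]
[506.5  23.7  72.7] [ -7.    0.4 -12. ] [ 0.11  0.81 -0.03]
```

Tilt is about 20°, well past 13°, so the hook is above the rail. I'll firm up the grip, take off the vertical load and draw it toward the robot.

>>> step_arm(motion=[[[0, 0, 0], 0], [[0, 0, 0], 0], [[0, 0, 0.008], 0], [[0, 0, 0.014], 0], [[0, 0, 0.014], 0]], squeeze=50)

```text
time: 16.7
tool_pos: [0.5066, 0.0237, 0.0723]
tool_rot: [3.141, -0.004, 3.112]
contact_force: [-6.4, 1.3, -8.6]
opening: 0.0445
grip_force: 50.0
```

>>> step_arm(motion=[[[0.02, 0, 0], 0], [[0.04, 0, 0], 0], [[0.05, 0, 0], 0], [[0.05, 0, 0], 0]])

```text
time: 17.2
tool_pos: [0.5051, 0.0237, 0.0729]
tool_rot: [3.141, -0.001, 3.112]
contact_force: [-2.0, 2.6, -14.1]
opening: 0.0446
grip_force: 50.0
```

>>> step_arm(motion=[[[0.01, 0, 0.01], 0], [[0.02, 0, 0.02], 0], [[0.03, 0, 0.02], 0], [[0.04, 0, 0.02], 0], [[0.04, 0, 0.02], 0]])

```text
time: 17.82
tool_pos: [0.5034, 0.0237, 0.0725]
tool_rot: [3.141, 0.001, 3.112]
contact_force: [-1.2, 3.8, -12.5]
opening: 0.0444
grip_force: 50.0
```

```bash
python3 -c "
from h import *
button()"
```

```text
px [310.13 210.13] area 741 level [464.5  28.   94.5] at y=25.7: [461.4  25.7 100.8]
[503.4  23.7  72.4] [ -0.9   2.6 -12.6] [ 0.78 -0.26 -0.15]
```

>>> step_arm(motion=[[[0.015, 0, 0.01], 0], [[0.03, 0, 0.02], 0], [[0.045, 0, 0.03], 0], [[0.06, 0, 0.03], 0], [[0.06, 0, 0.03], 0]])

```text
time: 18.5
tool_pos: [0.4993, 0.0236, 0.0707]
tool_rot: [-3.142, 0.0, 3.112]
contact_force: [0.3, 0.8, -2.6]
opening: 0.0445
grip_force: 50.0
```

>>> step_arm(motion=[[[0.02, 0, 0], 0], [[0.04, 0, 0], 0], [[0.06, 0, 0], 0], [[0.08, 0, 0], 0], [[0.08, 0, 0], 0]])

```text
time: 19.12
tool_pos: [0.4944, 0.0239, 0.0704]
tool_rot: [3.142, -0.0, 3.112]
contact_force: [0.7, 0.7, -3.9]
opening: 0.0443
grip_force: 50.0
```

```bash
python3 -c "
from h import *
button()"
```

```text
px [308.16 212.78] area 863 level [455.3  27.4  94.5] at y=25.7: [453.1  25.7  99.2]
[494.5  23.9  70.4] [ 0.2 -0.1 -3.6] [-0.02 -0.17 -0.01]
```

>>> step_arm(motion=[[[0.03, 0, 0], 0], [[0.06, 0, 0], 0], [[0.08, 0, 0], 0], [[0.08, 0, -0.03], 0], [[0.08, 0, -0.08], 0], [[0.08, 0, -0.15], 0], [[0.08, 0, -0.15], 0]])

```text
time: 20.05
tool_pos: [0.4901, 0.024, 0.0799]
tool_rot: [3.142, 0.001, 3.112]
contact_force: [-0.6, 0.1, -3.9]
opening: 0.0444
grip_force: 50.0
```

It's off the rail with only its weight on the tool. Now I'll lift it and check the tilt.

>>> step_arm(motion=[[[0, 0, -0.2], 0], [[0, 0, -0.5], 0], [[0, 0, -0.9], 0], [[0, 0, -1.3], 0], [[0, 0, -1.6], 0], [[0, 0, -1.75], 0], [[0, 0, -1.8], 0], [[0, 0, -1.8], 0]])

```text
time: 21.05
tool_pos: [0.4895, 0.024, 0.1871]
tool_rot: [3.141, -0.001, 3.112]
contact_force: [0.7, -0.3, -4.1]
opening: 0.0447
grip_force: 50.0
```

```bash
python3 -c "
from h import *
look('g4',255,120,130,140,4.2)
plan(.475,.350,.19,np.pi-.03)"
```

```text
units [ 0.401  5.423 -0.051] spin 0.0 f [ 0.3  0.5 -3.4] open 44.4
```

View pics/g4.png

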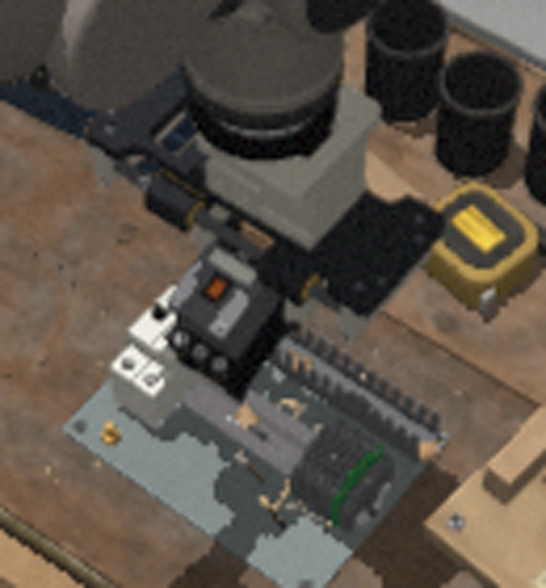

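The contactor hangs at (225,320), tilted with its near edge low and held firmly; the rail is clear and nothing else has moved. Next I'll carry it to the tray.

>>> step_arm(motion=[[[0.1, 0.5, 0], 0], [[0.2, 1.2, 0], 0], [[0.3, 2.0, 0], 0], [[0.4, 2.9, 0], 0], [[0.5, 3.8, 0], 0], [[0.58, 4.6, 0], 0], [[0.58, 5.1, 0], 0], [[0.58, 5.35, 0], 0], [[0.58, 5.42, 0], 0], [[0.58, 5.42, 0], 0]])

```text
time: 22.35
tool_pos: [0.4647, 0.3492, 0.1872]
tool_rot: [-3.141, -0.001, 3.111]
contact_force: [-0.5, -0.4, -3.7]
opening: 0.0444
grip_force: 50.0
```

```bash
python3 -c "
from h import *
look('g5',160,90,130,130,4.5)
plan(.464,.352,.075,np.pi-.03)"
```

```text
units [0.014 0.051 1.872] spin -0.001 f [-0.2  0.1 -2. ] open 44.3
```

View pics/g5.png

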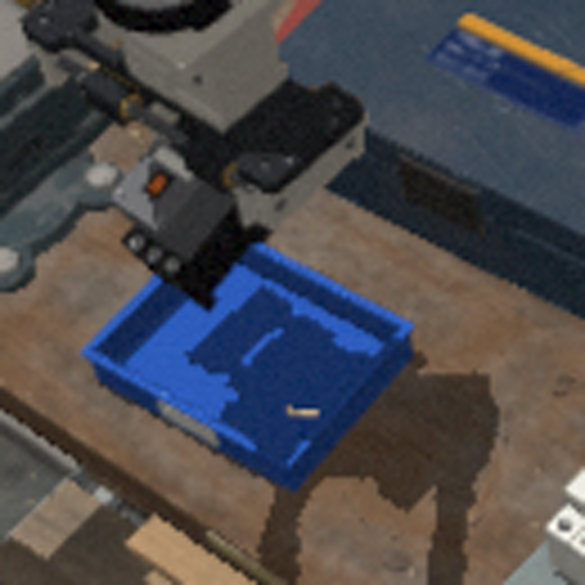

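The contactor hangs at (180,225) in the crop, over the tray with its parallax allowed for. The tray is empty except for small chips.

>>> step_arm(motion=[[[0.01, 0.05, 0.3], 0], [[0.01, 0.05, 0.7], 0], [[0.01, 0.05, 1.1], 0], [[0.01, 0.05, 1.45], 0], [[0.01, 0.05, 1.65], 0], [[0.01, 0.05, 1.75], 0], [[0.01, 0.05, 1.78], 0], [[0.01, 0.05, 1.78], 0]])

```text
time: 23.4
tool_pos: [0.4644, 0.3532, 0.0812]
tool_rot: [3.141, 0.001, 3.112]
contact_force: [0.1, 0.2, -3.6]
opening: 0.0446
grip_force: 50.0
```

>>> step_arm(motion=[[[0, 0, 0.03], 0], [[0, 0, 0.06], 0], [[0, 0, 0.09], 0], [[0, 0, 0.12], 0], [[0, 0, 0.12], 0]], squeeze=30)

```text
time: 24.02
tool_pos: [0.464, 0.353, 0.0732]
tool_rot: [-3.141, -0.0, 3.112]
contact_force: [0.0, -0.3, -3.5]
opening: 0.0445
grip_force: 30.0
```

>>> step_arm(motion=[[[0, 0, 0.02], 0], [[0, 0, 0.04], 0], [[0, 0, 0.06], 0], [[0, 0, 0.075], 0], [[0, 0, 0.075], 0]], squeeze=20)

```text
time: 24.65
tool_pos: [0.464, 0.3531, 0.0689]
tool_rot: [-3.142, -0.0, 3.112]
contact_force: [0.4, 0.5, -4.2]
opening: 0.045
grip_force: 20.0
```

>>> step_arm(motion=[[[0, 0, 0.015], 0], [[0, 0, 0.03], 0], [[0, 0, 0.045], 0], [[0, 0, 0.045], 0]], squeeze=12)

```text
time: 25.15
tool_pos: [0.4646, 0.3532, 0.0668]
tool_rot: [3.141, 0.001, 3.112]
contact_force: [1.2, -1.0, 1.2]
opening: 0.0452
grip_force: 12.0
```

>>> step_arm(motion=[[[-0.019, 0, 0.015], 0], [[-0.038, 0, 0.032], 0], [[-0.057, 0, 0.05], 0], [[-0.075, 0, 0.067], 0], [[-0.092, 0, 0.085], 0], [[-0.11, 0, 0.104], 0], [[-0.11, 0, 0.104], 0]], squeeze=9)

```text
time: 26.02
tool_pos: [0.4709, 0.353, 0.0599]
tool_rot: [3.141, 0.0, 3.112]
contact_force: [3.2, 0.2, 1.4]
opening: 0.0448
grip_force: 9.0
```

>>> step_arm(motion=[[[-0.017, 0, 0.018], 0], [[-0.033, 0, 0.037], 0], [[-0.05, 0, 0.058], 0], [[-0.067, 0, 0.078], 0], [[-0.083, 0, 0.098], 0], [[-0.1, 0, 0.12], 0], [[-0.1, 0, 0.12], 0]])

```text
time: 26.9
tool_pos: [0.4764, 0.3527, 0.0524]
tool_rot: [-3.141, -0.001, 3.112]
contact_force: [-0.4, 1.4, -0.4]
opening: 0.0449
grip_force: 9.0
```

>>> step_arm(motion=[[[-0.01, 0, 0.015], 0], [[-0.02, 0, 0.03], 0], [[-0.03, 0, 0.045], 0], [[-0.035, 0, 0.055], 0], [[-0.035, 0, 0.055], 0]], squeeze=7)

```text
time: 27.52
tool_pos: [0.4782, 0.3526, 0.0504]
tool_rot: [-3.141, -0.001, 3.112]
contact_force: [-4.3, -0.7, 8.2]
opening: 0.045
grip_force: 7.0
```

```bash
python3 -c "
from h import *
look('g6',170,125,100,90,6)"
```

```text
(no output)
```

View pics/g6.png

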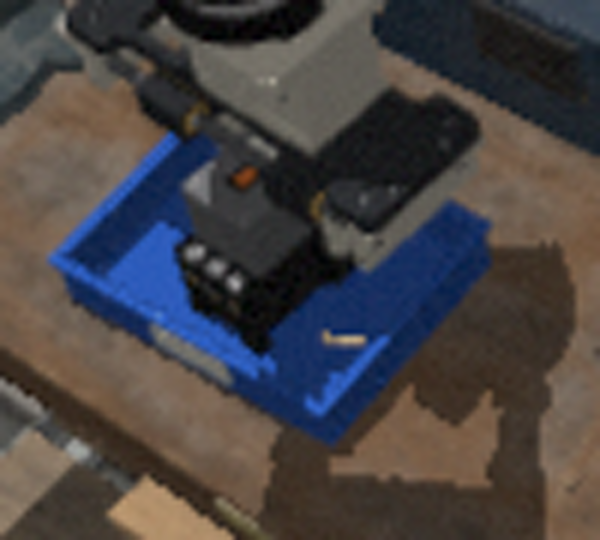

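The contactor stands in the tray, base down at (225,300), and the 8 N upward force says it is flat on the floor. I'll ease that load off and open the gripper.

>>> step_arm(motion=[[[0.008, 0, -0.01], 0], [[0.01, 0, -0.015], 0], [[0.01, 0, -0.015], 0]], squeeze=4)

```text
time: 27.95
tool_pos: [0.478, 0.3526, 0.0504]
tool_rot: [-3.141, -0.0, 3.112]
contact_force: [-2.5, -0.8, 2.6]
opening: 0.0451
grip_force: 4.0
```

>>> step_arm(motion=[[[0.01, 0, 0], 0], [[0.01, 0, 0], 0], [[0.01, 0, 0], 0], [[0.01, 0, 0], 0], [[0.01, 0, 0], 0]], hand=85)

```text
time: 28.58
tool_pos: [0.4776, 0.3527, 0.0504]
tool_rot: [3.141, 0.0, 3.112]
contact_force: [-0.6, 0.4, -0.2]
opening: 0.0614
grip_force: 0.0
```

>>> step_arm(motion=[[[0, 0, -0.15], 0], [[0, 0, -0.4], 0], [[0, 0, -0.8], 0], [[0, 0, -1.4], 0], [[0, 0, -2.0], 0], [[0, 0, -2.4], 0], [[0, 0, -2.4], 0], [[0, 0, -2.4], 0], [[0, 0, -2.4], 0]])

```text
time: 29.7
tool_pos: [0.4771, 0.3524, 0.1932]
tool_rot: [-3.14, -0.002, 3.112]
contact_force: [0.2, 0.2, 0.6]
opening: 0.0612
grip_force: 0.0
```

Run:
```python
from h import *
from cell import robot
import cv2
p=cv2.resize(robot.read_camera("scene")["pixels"][125:215,170:270].astype(np.float32),None,fx=10,fy=10,interpolation=cv2.INTER_CUBIC)
m=((p[...,0]-p[...,2]>60)&(p[...,0]>90)).astype(np.uint8);n,l,st,c=cv2.connectedComponentsWithStats(m)
for k in range(1,n):
    if 150<st[k,4]<3000:
        u=170+(c[k][0]+.5)/10-.5,125+(c[k][1]+.5)/10-.5;print(np.round(u,1),st[k,4],"z=.088 (upright in tray):",np.round(ray_z("scene",*u,.088),4))
s=robot.observe();print(s["time"],s["tool_pos"],np.round(s["contact_force"],1),s["opening"])
```

```text
[210.  154.6] 730 z=.088 (upright in tray): [0.4492 0.3555 0.088 ]
29.75 [0.47715457 0.35242985 0.19327685] [ 0.2 -0.1  0.3] 0.06105235398689356
```

The button is within 4 mm of where an upright contactor puts it, and the robot is clear, so I'm handing in.

```bash
python3 -c "
from cell import robot
print(robot.hand_in())"
```

```text
the job is handed in; nothing more can be done
None
```

The contactor is off the rail and standing upright in the blue tray, and the job is handed in at about 30 s with no verdict returned; I gripped it along y rather than x as specified, and slid it about 9 mm along the rail first, because the tool could not tilt.

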